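# Fetch the round jar from the lidded case

### The job

Lift the hinged lid of the metal case by its bar handle and swing it over past upright so that it stays open by itself. Then lift the round jar (not the square one) out of the case and stand it upright on the wooden cutting board, setting it down rather than dropping it.

Things in the scene. Friction and masses are not known exactly. Their poses are not given: they have to be found in the camera images.
- lid (a joint): Lid hinge, rad: 0 shut, 1.85 fully open on its stop, leaning back. It balances near 1.5: below, its weight shuts it; beyond, it falls back to the stop and stays. No spring, hardly any friction; lid 0.35 kg. The hinge runs along the far long rim of the metal case (150 x 308 mm, 90 mm high, walls and floor 4 mm, fixed, any small yaw); the lid opens up and away from the robot.
- lid_handle (a point): Middle of the lid's bar handle: round dark steel bar 10 mm thick, 100 mm long, a leg at each end, axis 35 mm above the lid's top face. Axes turn with the lid: y along bar and hinge, z out of the top face (up when shut), x in the lid's plane to the hinge. Hinge axis: 142 mm along +x and 40 mm along -z from here. Lid shut, the case's centre is 67 mm along +x; the lid's free edge is 8 mm along -x.
- jar_center (a point): Centre, half-way up, of the round jar: white ceramic, wooden top, 46 mm in diameter, 74 mm high, 0.13 to 0.25 kg. It starts upright on the case's floor, midway between front and back walls, about 70 mm to one side of the middle along the hinge; a square jar (46 mm square, 74 mm high, same materials) stands on the other side. z is up the jar.
- board_top (a point): Centre of the top of the light wooden cutting board, 260 mm along x, 240 mm along y, 25 mm thick, fixed on the table. A small steel cup (52 mm across, 35 mm high) stands near its +x +y corner; its middle is clear. z is up.

How it is judged:
By the outcome, as a careful person would: the job done as asked, in the order asked, and still so for the second after the job is handed in, with the robot touching nothing.
It also fails if it takes over 64 s, if anything falls off the work surface, if the arm or the gripper's body presses on something with over 40 N, if the wrist force passes 120 N, or if a joint passes its speed limit or range.

### The arm

A 6-joint arm with a two-finger parallel gripper is mounted at the origin on the work surface. World frame = base frame: x ahead of the robot, y to its left, z up, the work surface at z = 0. Lengths are in mm, angles in rad, forces in N, time in s.
With the tool pointing down it reaches from about 350 to 975 mm from the base axis. Payload 7.1 kg.
Tool frame: the origin (TCP) lies at the centre of the arm's flange, where the gripper is bolted on; the fingertips stand 182 mm ahead of it and the grasp point (between the pads) lies 163 mm ahead of it; z points along the fingers, y is the line along which they close (so a half turn about z gives the same grasp; the last joint's range is limited). The gripper opens to 88 mm and grips with 3 to 60 N. Pads are 20 mm wide; open, the fingers measure 115 mm over their backs; the gripper's body (75 mm by 178 mm) begins 61 mm behind the grasp point.
Start: joints at [-1.247, 0.423, 1.63, -0, 1.089, -0.019], TCP at [210.096, -588.614, 404.675] pointing down, gripper open.
Joint ranges: [-3, 3], [-0.9, 2.11], [0.09, 2.58], [-1.31, 4.45], [0.11, 2.69], [-2.54, 2.54]. Speed limits (rad/s): [2.39, 2.39, 3.01, 3.14, 3.14, 3.14].

### API

Orientations are given as a rotation vector (axis times angle).
In Python, from workcell import readout, get_image, ctrl gives the robot as it stands.
- The arm moves only by the tool step_arm, never from a script. Its argument "targets" is a list that holds one entry, the list of rows, each a list of 7 numbers: the shift along the world's x, y, z as a fraction of full scale, then the turn, a rotation vector about the world's x, y, z as a fraction of full scale, then the opening, from 0 (shut) to 1 (fully open). In form: [[[dx, dy, dz, wx, wy, wz, claw], ...]]. A call has exactly 5 rows; each row shifts and turns the commanded pose from where the row before left it; what a row does not reach is not made up. Full scale, the value 1, is 0.05 m for a shift and 4 degrees for a turn. A row lasts 1/8 s, in which the tool goes at most 62.5 mm and 10.7 degrees, less where a joint would pass 70% of its speed; a pose out of reach is approached as far as the arm can. A call with a number of a shift or a turn outside -1 to 1 is refused whole. A call with a gripper value outside its range is refused whole. The fingers move at their own pace and stop on an object; the grip force is fixed at half the most. Time passes only in rows, so rows that do not move let the fingers close, or fill a call up. It gives the time, the measured TCP pose, the force, the opening and the grip force at its end, in the units of the state.
- readout.get_obs(): the state, without advancing time (a new reading comes with each control period).
- get_image(name): name is "side" or "top"; returns a dict with "pixels" (384x512x3 uint8, red, green, blue), "intrinsics" (3x3 intrinsics, pixels), "k1" (the pictures are not rectified: a ray, as slopes to the right and down, at radius r is drawn at 1 + k1 r^2 times it, then the intrinsics apply), "extrinsics" (4x4, takes a point from world to camera coordinates). Camera axes: x right, y down, z forward; pixel columns grow to the right and rows downward; lengths in mm; the calibration is good to about 2 mm. A picture is of the moment at which its call begins. There is no depth.
- ctrl.close_job(): hands the job in; it is judged then, once.
The state is a dict: "t": time; "qpos": joint angles; "qvel": joint speeds; "joint_torque": joint torques, N m; "ee_pos": TCP position; "orientation": TCP orientation; "ft_force": force on the tool from outside, world axes, zero at the start; "moment": the same for the moment, N m; "width": finger opening in mm; "grasp_force": force on a finger pad.
Only numpy, scipy, OpenCV 4.12 (cv2) and the standard library are available. Lean on these libraries where they do the work, as an engineer would, in place of code of your own. Each camera call takes 0.05 s, during which the arm holds its last target. There are 200 camera calls.

## Working session

There is one attempt and no reset: what is moved stays moved. The work goes in short steps, Python scripts to look and compute and a tool call to move; the robot and the scene stay as the last step left them, time stands still between calls to the robot, and variables do not carry over. Pictures are saved under pics/ and viewed, at most 10 in all, crops included, and the job is handed in when it is done.

Besides the shell and the picture viewer there is one more tool, called after "Call:" as name([rows], argument=value, ...), one row to a line, values as JSON. step_arm: Moves the arm, as the interface text tells. Shift numbers are shares of 0.05 m and turn numbers shares of 4 degrees, none past 1 either way. Its arguments: {"type":"object","properties":{"targets":{"type":"array"}},"required":["targets"]}

```bash
mkdir -p pics; cat > h.py <<'E'
import numpy as np, cv2
from workcell import readout, get_image, ctrl
def grab(n,f=None):
    d=get_image(n)
    if f: cv2.imwrite('pics/'+f,cv2.cvtColor(d['pixels'],cv2.COLOR_RGB2BGR))
    return d
def ray(d,u,v):
    K=np.array(d['intrinsics']);T=np.array(d['extrinsics'])
    s=cv2.undistortPoints(np.array([[[u,v]]],float),K,np.array([d['k1'],0,0,0,0.]))[0,0]
    R=T[:3,:3];return -R.T@T[:3,3], R.T@np.array([s[0],s[1],1])
def plane(d,u,v,z):
    c,r=ray(d,u,v);return c+r*(z-c[2])/r[2]
def proj(d,p):
    T=np.array(d['extrinsics']);import cv2
    return cv2.projectPoints(np.array(p,float).reshape(-1,1,3),cv2.Rodrigues(T[:3,:3])[0],T[:3,3],np.array(d['intrinsics']),np.array([d['k1'],0,0,0,0.]))[0][:,0]
E
python3 - <<'E'
from h import *
for n in('top','side'):
    d=grab(n,n+'0.png');c,r=ray(d,256,192);print(n,c.round(),r.round(2),d['k1'],np.array(d['intrinsics'])[0,0])
o=readout.get_obs();print(o)
E
```

```text
top [472. -44. 985.] [ 0.07  0.03 -1.  ] -0.08734059465190062 351.26028687632163
side [ 432. -884.  635.] [ 0.07  0.85 -0.52] -0.00866840226520734 439.0720386219306
{'t': 0.1, 'qpos': array([-1.24701100e+00,  4.23772905e-01,  1.63055948e+00,  9.91763278e-06,
        1.08860799e+00, -1.89762322e-02]), 'qvel': array([-0.00191367, -0.00259046, -0.00169762,  0.00119479, -0.00022504,
        0.00183576]), 'joint_torque': array([ 7.60914354e-04, -5.45616210e+01, -2.74324125e+01,  6.46021287e-02,
        1.88034220e-02, -5.56887153e-05]), 'ee_pos': array([ 210.02128726, -588.40993941,  403.99522464]), 'orientation': array([-3.09425635e+00, -5.35542300e-01,  3.07622711e-04]), 'ft_force': array([ 0.66979407,  0.45688355, -0.03663811]), 'moment': array([ 0.05050788,  0.02169019, -0.02352889]), 'grasp_force': 0.0, 'width': 88.1421643030497}
```

View pics/top0.png

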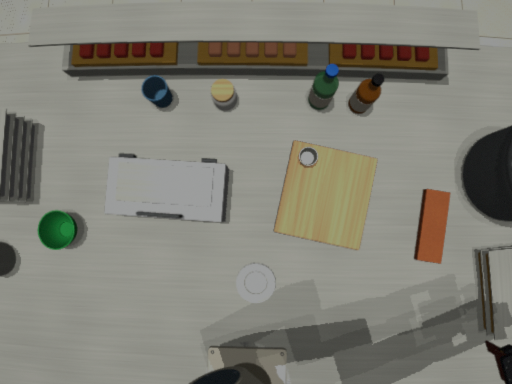

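View pics/side0.png

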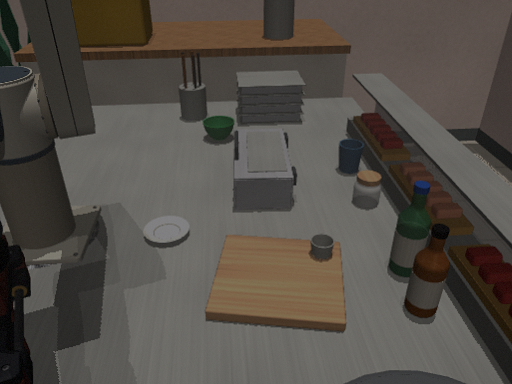

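The top view has +x up and +y left. The case is at about (107–227, 157–221) with its bar handle near (160, 214). The board is at about (326, 195) with the cup at (308, 157). I'll measure these more closely.

```bash
python3 - <<'E'
from h import *
d=grab('top');s=grab('side')
a=cv2.cvtColor(d['pixels'],cv2.COLOR_RGB2BGR);b=cv2.cvtColor(s['pixels'],cv2.COLOR_RGB2BGR)
A=cv2.resize(a[145:230,95:235],None,fx=5,fy=5,interpolation=cv2.INTER_CUBIC)
B=cv2.resize(b[120:210,222:304],None,fx=1,fy=1)
B=cv2.resize(B,None,fx=1.9*425/(90*1.9)*1.0,fy=425/90,interpolation=cv2.INTER_CUBIC)
A=A[:, :];cv2.imwrite('pics/a1.png',A)
cv2.imwrite('pics/b1.png',B);print(A.shape,B.shape)
hsv=cv2.cvtColor(a,cv2.COLOR_BGR2HSV)
m=cv2.inRange(hsv,(10,60,90),(35,200,255));m[:135]=0;m[260:]=0;m[:,:260]=0;m[:,385:]=0
c=max(cv2.findContours(m,0,2)[0],key=cv2.contourArea);q=cv2.boxPoints(cv2.minAreaRect(c))
w=np.array([plane(d,*p,25) for p in q]);print(w.round(),w.mean(0),np.linalg.norm(np.diff(w,axis=0),axis=1))
E
```

```text
(425, 700, 3) (425, 387, 3)
[[ 433.  -66.   25.]
 [ 687. -117.   25.]
 [ 640. -355.   25.]
 [ 386. -300.   25.]] [ 536.57110692 -209.64767986   25.        ] [259.29890095 242.64830409 259.51057626]
```

View pics/a1.png

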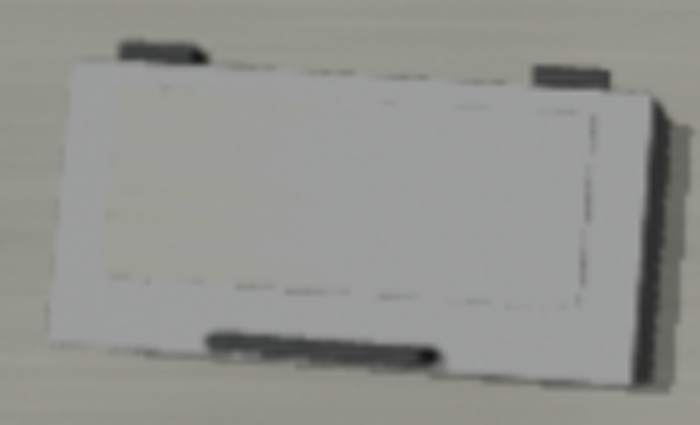

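View pics/b1.png

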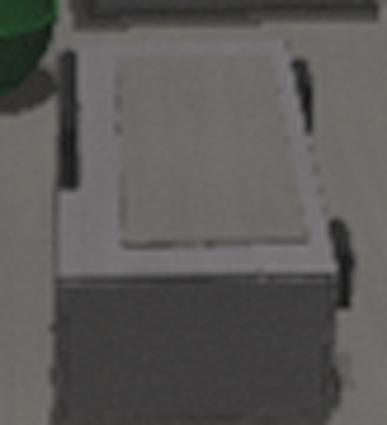

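The crops show the bar handle's ends at (207,342)–(438,356) in the top crop and at (68,50)–(68,188) in the side crop. The lid corners are also visible. Next I cast the rays.

```bash
python3 - <<'E'
from h import *
d=grab('top');s=grab('side')
T=lambda u,v:(95+(u+.5)/5-.5,145+(v+.5)/5-.5)
S=lambda u,v:(222+(u+.5)/4.72-.5,120+(v+.5)/4.72-.5)
e=[]
for t,q in(((209,342),(68,54)),((436,356),(68,184))):
    p=plane(d,*T(*t),130);e.append(p)
    c1,r1=ray(d,*T(*t));c2,r2=ray(s,*S(*q))
    k=np.linalg.lstsq(np.c_[r1,-r2],c2-c1,rcond=None)[0]
    print(p.round(1),(c1+k[0]*r1).round(1),(c2+k[1]*r2).round(1))
print('bar',np.linalg.norm(e[0]-e[1]),(e[0]+e[1])/2,np.degrees(np.arctan2(*(e[0]-e[1])[:2])))
w=np.array([plane(d,*T(*p),95) for p in((72,62),(655,93),(632,384),(50,346))])
print(w.round(1),np.linalg.norm(np.roll(w,-1,0)-w,axis=1),w.mean(0))
for i,j in((0,1),(3,2)):print(np.degrees(np.arctan2(*(w[i]-w[j])[:2])))
E
```

```text
[474.7 274.6 130. ] [474.7 273.2 133.9] [475.1 273.1 133.9]
[470.3 160.3 130. ] [470.3 167.4 100.2] [469.1 167.4 100.2]
bar 114.41461533464638 [472.52988845 217.43793754 130.        ] 2.2068901845408044
[[619.8 368.   95. ]
 [607.1  59.7  95. ]
 [458.2  67.7  95. ]
 [470.9 372.9  95. ]] [308.54771068 149.1455946  305.41988354 149.03368948] [538.99403992 217.07297755  95.        ]
2.360944385477476
2.3808336894218316
```

Everything agrees: the case centre is about (539, 217) with yaw −2.4°, so the handle is at (472, 220, 130) and the hinge at (614, 214, 90). The board centre is (537, −210). I'll move above the handle now.

Call:
step_arm([
  [[0.6,0.8,0,0,0,1,1],[0.6,0.9,0,0,0,1,1],[0.6,0.9,0,0,0,1,1],[0.6,0.9,0,0,0,1,1],[0.6,0.9,0,0,0,1,1]],
])

```text
t: 0.92
ee_pos: [360.8, -367.1, 404.8]
orientation: [2.954, 1.068, 0.0]
ft_force: [0.5, -0.8, -0.8]
width: 87.8
grasp_force: 0.0
```

Call:
step_arm([
  [[0.4,0.9,0,0,0,1,1],[0.4,0.9,0,0,0,1,1],[0.4,0.9,0,0,0,1,1],[0.4,0.9,0,0,0,1,1],[0.4,0.9,0,0,0,1,1]],
])

```text
t: 1.55
ee_pos: [460.6, -142.1, 404.9]
orientation: [2.723, 1.565, 0.001]
ft_force: [0.3, 0.3, 0.4]
width: 88.0
grasp_force: 0.0
```

Call:
step_arm([
  [[0.05,0.9,0,0,0,1,1],[0.05,0.9,0,0,0,1,1],[0.05,0.9,0,0,0,1,1],[0.05,0.9,0,0,0,1,1],[0.04,0.9,0,0,0,1,1]],
])

```text
t: 2.17
ee_pos: [472.0, 82.9, 404.9]
orientation: [2.41, 2.014, 0.001]
ft_force: [0.8, -0.5, -0.1]
width: 87.9
grasp_force: 0.0
```

Call:
step_arm([
  [[0,0.9,0,0,0,1,1],[0,0.9,0,0,0,1,1],[0,0.9,0,0,0,0,1],[0,0.05,0,0,0,0,1],[0,0,0,0,0,0,1]],
])

```text
t: 2.8
ee_pos: [471.9, 218.7, 404.5]
orientation: [2.266, 2.176, -0.001]
ft_force: [0.1, -0.5, -0.1]
width: 87.7
grasp_force: 0.0
```

Call:
step_arm([
  [[0,0,-0.6,0,0,0,1],[0,0,-0.6,0,0,0,1],[0,0,-0.5,0,0,0,1],[0,0,-0.3,0,0,0,0.6],[0,0,-0.2,0,0,0,0.3]],
])

```text
t: 3.42
ee_pos: [472.3, 218.1, 294.2]
orientation: [-2.268, -2.174, 0.0]
ft_force: [0.2, 0.2, 0.5]
width: 71.1
grasp_force: 0.0
```

```bash
python3 - <<'E'
from h import *
d=grab('top');s=grab('side')
a=cv2.resize(d['pixels'][130:240,90:250],None,fx=3,fy=3);b=cv2.resize(s['pixels'][60:210,180:340],None,fx=2.2,fy=2.2)
b=b[:330];cv2.imwrite('pics/c.png',cv2.cvtColor(a,4)if 0 else np.hstack([a,b[:330,:300]])[:,:,::-1])
E
```

```text
(no output)
```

View pics/c.png

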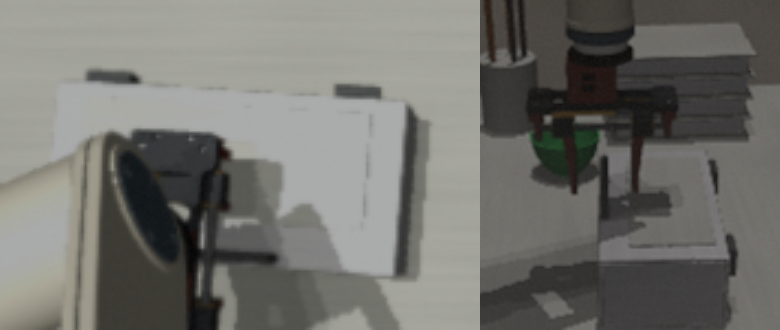

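The side crop (right) shows the fingers straddling the bar, one outside the case and one over the lid. The bar, at about (603, 185), lies between the tips. I'll close the gripper.

Call:
step_arm([
  [[0,0,0,0,0,0,0],[0,0,0,0,0,0,0],[0,0,0,0,0,0,0],[0,0,0,0,0,0,0],[0,0,0,0,0,0,0]],
])

```text
t: 4.15
ee_pos: [472.1, 218.9, 294.8]
orientation: [2.267, 2.175, 0.0]
ft_force: [0.2, -0.7, -0.0]
width: 13.3
grasp_force: 0.0
```

Call:
step_arm([
  [[0,0,0,0,0,0,0],[0,0,0,0,0,0,0],[0,0,0,0,0,0,0],[0,0,0,0,0,0,0],[0,0,0,0,0,0,0]],
])

```text
t: 4.78
ee_pos: [472.0, 218.9, 294.7]
orientation: [-2.267, -2.175, 0.0]
ft_force: [-3.4, 0.1, 4.3]
width: 9.1
grasp_force: 30.0
```

```bash
python3 -c "
import numpy as np
t=np.r_[np.arange(0,16)*.12,1.83] ;t=np.linspace(0,1.83,16);a=np.radians(164.27)-t
x=147.5*np.cos(a);z=147.5*np.sin(a)
for i,(p,q) in enumerate(zip(np.diff(x)/50,np.diff(z)/50)):print(i,t[i+1].round(2),round(p,3),round(-.041*p,3),round(q,3), (x[i+1]-x[0]).round(),(z[i+1]-z[0]).round())"
```

```text
0 0.12 0.118 -0.005 0.34 6.0 17.0
1 0.24 0.159 -0.007 0.323 14.0 33.0
2 0.37 0.197 -0.008 0.301 24.0 48.0
3 0.49 0.232 -0.01 0.275 35.0 62.0
4 0.61 0.264 -0.011 0.244 49.0 74.0
5 0.73 0.292 -0.012 0.211 63.0 85.0
6 0.85 0.315 -0.013 0.173 79.0 93.0
7 0.98 0.334 -0.014 0.134 96.0 100.0
8 1.1 0.348 -0.014 0.092 113.0 105.0
9 1.22 0.356 -0.015 0.049 131.0 107.0
10 1.34 0.36 -0.015 0.005 149.0 107.0
11 1.46 0.358 -0.015 -0.038 167.0 105.0
12 1.59 0.35 -0.014 -0.082 184.0 101.0
13 1.71 0.338 -0.014 -0.124 201.0 95.0
14 1.83 0.32 -0.013 -0.164 217.0 87.0
```

Call:
step_arm([
  [[0.12,-0.005,0.34,0,0,0,0],[0.16,-0.007,0.325,0,0,0,0],[0.195,-0.008,0.3,0,0,0,0],[0.23,-0.01,0.275,0,0,0,0],[0.265,-0.01,0.245,0,0,0,0]],
])

```text
t: 5.4
ee_pos: [518.7, 216.8, 368.8]
orientation: [-2.264, -2.172, 0.01]
ft_force: [-11.6, 1.0, 9.3]
width: 9.0
grasp_force: 30.0
```

Call:
step_arm([
  [[0.29,-0.01,0.21,0,0,0,0],[0.315,-0.013,0.175,0,0,0,0],[0.335,-0.014,0.135,0,0,0,0],[0.35,-0.014,0.09,0,0,0,0],[0.355,-0.015,0.05,0,0,0,0]],
])

```text
t: 6.02
ee_pos: [603.2, 212.9, 402.2]
orientation: [2.266, 2.175, -0.003]
ft_force: [-1.4, -2.8, 1.7]
width: 9.0
grasp_force: 30.0
```

Call:
step_arm([
  [[0.36,-0.015,0.005,0,0,0,0],[0.36,-0.015,-0.04,0,0,0,0],[0.35,-0.014,-0.08,0,0,0,0],[0.34,-0.014,-0.125,0,0,0,0],[0.22,-0.01,-0.1,0,0,0,0]],
])

```text
t: 6.65
ee_pos: [685.2, 209.2, 384.1]
orientation: [2.267, 2.174, -0.003]
ft_force: [-1.3, -5.0, 1.4]
width: 8.6
grasp_force: 30.0
```

```bash
python3 - <<'E'
from h import *
d=grab('top');s=grab('side')
a=cv2.resize(d['pixels'][110:240,80:250],None,fx=2.5,fy=2.5);b=cv2.resize(s['pixels'][40:210,180:340],None,fx=2.2,fy=2.2)
cv2.imwrite('pics/d.png',np.hstack([a[:320],b[:320]])[:,:,::-1]);print(readout.get_obs()['ft_force'],readout.get_obs()['ee_pos'])
E
```

```text
[ 0.56534381 -6.40286672 -0.16409459] [685.46468232 209.2242775  383.84325709]
```

View pics/d.png

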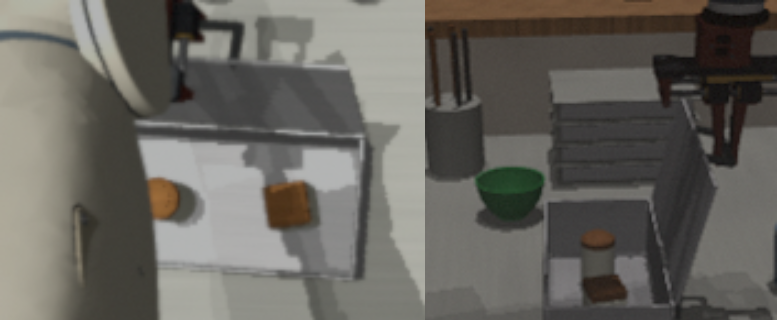

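The lid leans back past upright with the bar still held. The round jar is on the +y side, near (160, 198) in the left crop, and the square one is at (288, 204). I'll release a little, then back out along the lid's slope.

Call:
step_arm([
  [[0,0,0,0,0,0,0.28],[0,0,0,0,0,0,0.28],[0,0,0,0,0,0,0.28],[0.05,0,0,0,0,0,0.28],[0,0,0,0,0,0,0.28]],
])

```text
t: 7.38
ee_pos: [687.0, 210.3, 385.1]
orientation: [2.267, 2.175, 0.001]
ft_force: [0.0, 0.0, 0.2]
width: 24.6
grasp_force: 0.0
```

Call:
step_arm([
  [[0.07,0,0.25,0,0,0,0.28],[0.11,0,0.4,0,0,0,0.28],[0.15,0,0.55,0,0,0,0.28],[0.15,0,0.8,0,0,0,0.28],[0,0,0.8,0,0,0,0.3]],
])

```text
t: 8.0
ee_pos: [711.2, 210.1, 527.0]
orientation: [2.267, 2.175, 0.001]
ft_force: [0.4, -0.3, -0.3]
width: 26.1
grasp_force: 0.0
```

Call:
step_arm([
  [[-0.3,-0.8,0,0,0,1,1],[-0.3,-0.8,0,0,0,1,1],[-0.3,-0.8,0,0,0,1,1],[-0.3,-0.8,0,0,0,1,1],[-0.3,-0.8,0,0,0,1,1]],
])

```text
t: 8.62
ee_pos: [635.3, 8.9, 526.2]
orientation: [1.851, 2.537, 0.001]
ft_force: [-0.6, -1.3, -0.3]
width: 72.6
grasp_force: 0.0
```

```bash
python3 - <<'E'
from h import *
d=grab('top');s=grab('side')
a=cv2.resize(d['pixels'][110:240,80:250],None,fx=2.5,fy=2.5);b=cv2.resize(s['pixels'][60:210,200:340],None,fx=2.2,fy=2.2)
cv2.imwrite('pics/e.png',np.hstack([a[:320],b[:325]] if 0 else [a[:320],b[:320]])[:,:,::-1])
for n,i,r in(('top',d,(150,225,100,230)),('side',s,(130,205,225,305))):
    m=cv2.inRange(cv2.cvtColor(i['pixels'],cv2.COLOR_RGB2HSV),(5,110,40),(22,255,255));z=np.zeros_like(m);y0,y1,x0,x1=r;z[y0:y1,x0:x1]=m[y0:y1,x0:x1]
    for c in cv2.findContours(z,0,2)[0]:
        if cv2.contourArea(c)<15:continue
        M=cv2.moments(c);u,v=M['m10']/M['m00'],M['m01']/M['m00'];x,y,w,h=cv2.boundingRect(c)
        print(n,cv2.contourArea(c),u,v,(x,y,w,h),plane(i,u,v,78).round(1), [plane(i,x+k*w-.5,v,78).round(1)[:2] for k in(0,1)])
E
```

```text
side 110.0 260.8772727272727 169.42727272727274 (252, 165, 19, 10) [533.5 141.5  78. ] [array([508.6, 143.8]), array([559. , 139.1])]
side 66.5 258.27318295739343 148.16040100250626 (252, 145, 14, 8) [538.6 271.8  78. ] [array([518.9, 273.6]), array([559.5, 269.8])]
```

View pics/e.png

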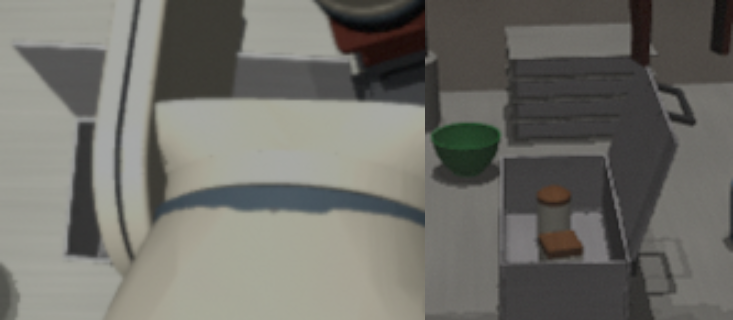

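The lid stands open, and the side crop shows the round jar at (555, 210) behind the square one. The arm blocks the top view, so I'll move it aside while it keeps turning.

Call:
step_arm([
  [[-0.2,-1,0,0,0,1,1],[-0.2,-1,0,0,0,1,1],[-0.2,-1,0,0,0,1,1],[-0.2,-1,0,0,0,1,1],[-0.2,-1,0,0,0,1,1]],
])

```text
t: 9.35
ee_pos: [586.0, -240.8, 525.9]
orientation: [1.382, 2.819, 0.001]
ft_force: [-0.1, 0.2, 0.3]
width: 87.9
grasp_force: 0.0
```

```bash
python3 - <<'E'
from h import *
d=grab('top','f.png')
m=cv2.inRange(cv2.cvtColor(d['pixels'],cv2.COLOR_RGB2HSV),(5,110,40),(22,255,255));m[:150]=0;m[225:]=0;m[:,:100]=0;m[:,230:]=0
for c in cv2.findContours(m,0,2)[0]:
    if cv2.contourArea(c)<15:continue
    M=cv2.moments(c);u,v=M['m10']/M['m00'],M['m01']/M['m00'];x,y,w,h=cv2.boundingRect(c)
    print(cv2.contourArea(c),u,v,(x,y,w,h),plane(d,u,v,78).round(1),plane(d,x-.5,v,78).round(),plane(d,x+w-.5,v,78).round())
E
```

```text
249.0 194.5843373493976 191.50401606425703 (186, 183, 18, 18) [534.2 141.   78. ] [534. 165.  78.] [535. 118.  78.]
184.0 143.08152173913044 189.0 (135, 182, 17, 15) [538.4 278.4  78. ] [538. 302.  78.] [539. 256.  78.]
```

Call:
step_arm([
  [[-0.2,0.8,0,0,0,1,1],[-0.2,0.8,0,0,0,1,1],[-0.2,0.8,0,0,0,1,1],[-0.2,0.8,0,0,0,1,1],[-0.14,0.8,0,0,0,1,1]],
])

```text
t: 10.02
ee_pos: [538.7, -37.9, 525.9]
orientation: [0.873, 3.017, 0.001]
ft_force: [0.3, 0.3, -0.7]
width: 87.7
grasp_force: 0.0
```

Call:
step_arm([
  [[0,0.8,0,0,0,1,1],[0,0.8,0,0,0,1,1],[0,0.8,0,0,0,1,1],[0,0.8,0,0,0,1,1],[0,0.8,0,0,0,1,1]],
])

```text
t: 10.65
ee_pos: [538.8, 162.4, 525.8]
orientation: [0.335, 3.122, 0.001]
ft_force: [0.4, 0.1, 0.7]
width: 87.8
grasp_force: 0.0
```

Call:
step_arm([
  [[0,0.8,0,0,0,1,1],[0,0.8,0,0,0,1,1],[0,0.8,0,0,0,0.5,1],[0,0.05,-0.4,0,0,0,1],[0,0,-0.6,0,0,0,1]],
])

```text
t: 11.28
ee_pos: [538.9, 284.6, 476.0]
orientation: [0.063, 3.138, 0.003]
ft_force: [0.4, -0.1, -0.1]
width: 88.0
grasp_force: 0.0
```

Call:
step_arm([
  [[0,-0.07,-0.8,0,0,0,1],[0,0,-0.8,0,0,0,1],[0,0,-0.8,0,0,0,1],[0,0,-0.6,0,0,0,1],[0,0,-0.6,0,0,0,1]],
])

```text
t: 11.9
ee_pos: [539.1, 280.3, 294.4]
orientation: [0.066, 3.14, 0.001]
ft_force: [0.7, 0.5, -0.2]
width: 87.7
grasp_force: 0.0
```

Call:
step_arm([
  [[0,0,-0.5,0,0,0,1],[0,0,-0.5,0,0,0,1],[0,0,-0.4,0,0,0,1],[0,0,-0.18,0,0,0,1],[0,0,0,0,0,0,1]],
])

```text
t: 12.52
ee_pos: [538.9, 279.4, 215.7]
orientation: [-0.065, -3.14, 0.0]
ft_force: [-0.1, -0.5, -0.3]
width: 87.7
grasp_force: 0.0
```

Call:
step_arm([
  [[0,0,0,0,0,0,0.6],[0,0,0,0,0,0,0.3],[0,0,0,0,0,0,0],[0,0,0,0,0,0,0],[0,0,0,0,0,0,0]],
])

```text
t: 13.15
ee_pos: [539.0, 279.3, 216.2]
orientation: [0.065, 3.14, 0.001]
ft_force: [-0.3, 0.9, 2.1]
width: 45.6
grasp_force: 30.0
```

Call:
step_arm([
  [[0,0,0.2,0,0,0,0],[0,0,0.4,0,0,0,0],[0,0,0.6,0,0,0,0],[0,0,0.8,0,0,0,0],[0,0,0.8,0,0,0,0]],
])

```text
t: 13.78
ee_pos: [538.7, 279.1, 358.5]
orientation: [0.065, 3.14, 0.0]
ft_force: [0.3, 0.3, -1.3]
width: 45.5
grasp_force: 30.0
```

Call:
step_arm([
  [[0,0,0.6,0,0,0,0],[0,-0.1,0.3,0,0,0,0],[0,-0.3,0,0,0,0,0],[0,-0.5,0,0,0,0,0],[0,-0.6,0,0,0,0,0]],
])

```text
t: 14.4
ee_pos: [538.2, 202.6, 399.3]
orientation: [-0.064, -3.138, 0.002]
ft_force: [1.5, -0.1, -1.5]
width: 45.6
grasp_force: 30.0
```

Call:
step_arm([
  [[0,-0.7,0,0,0,0,0],[0,-0.7,0,0,0,0,0],[0,-0.7,0,0,0,0,0],[0,-0.7,0,0,0,0,0],[0,-0.7,0,0,0,0,0]],
])

```text
t: 15.02
ee_pos: [537.8, 27.2, 399.3]
orientation: [-0.065, -3.138, 0.001]
ft_force: [0.9, -0.2, -1.3]
width: 45.7
grasp_force: 30.0
```

Call:
step_arm([
  [[0,-0.7,0,0,0,0,0],[0,-0.7,0,0,0,0,0],[0,-0.7,0,0,0,0,0],[0,-0.7,0,0,0,0,0],[0,-0.7,0,0,0,0,0]],
])

```text
t: 15.65
ee_pos: [537.6, -147.6, 399.2]
orientation: [-0.065, -3.138, -0.001]
ft_force: [-0.5, -0.1, -0.7]
width: 45.5
grasp_force: 30.0
```

Call:
step_arm([
  [[0,-0.6,0,0,0,0,0],[0,-0.4,0,0,0,0,0],[0,-0.2,0,0,0,0,0],[0,-0.1,0,0,0,0,0],[0,0,0,0,0,0,0]],
])

```text
t: 16.27
ee_pos: [538.8, -210.5, 400.8]
orientation: [-0.064, -3.141, -0.0]
ft_force: [-0.4, 0.1, -1.1]
width: 45.4
grasp_force: 30.0
```

```bash
python3 - <<'E'
from h import *
d=grab('side','g.png')
E
```

```text
(no output)
```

View pics/g.png

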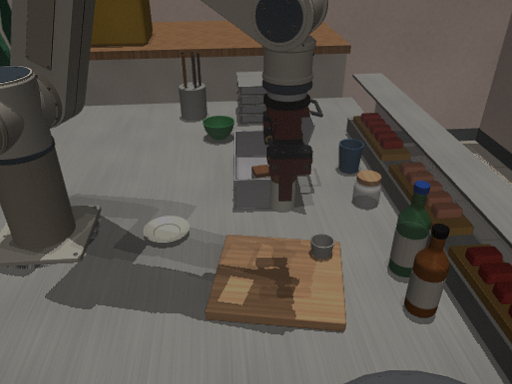

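The round white jar hangs upright at (283, 200) above the board, clear of the cup at (321, 246). The expected touchdown is at TCP z ≈ 237.

Call:
step_arm([
  [[0,0,-0.4,0,0,0,0],[0,0,-0.8,0,0,0,0],[0,0,-0.8,0,0,0,0],[0,0,-0.6,0,0,0,0],[0,0,-0.4,0,0,0,0]],
])

```text
t: 16.95
ee_pos: [538.7, -209.8, 249.5]
orientation: [-0.063, -3.139, -0.001]
ft_force: [0.0, -1.0, -1.4]
width: 45.5
grasp_force: 30.0
```

Call:
step_arm([
  [[0,0,-0.1,0,0,0,0],[0,0,-0.05,0,0,0,0],[0,0,-0.03,0,0,0,0],[0,0,-0.02,0,0,0,0],[0,0,0,0,0,0,0]],
])

```text
t: 17.58
ee_pos: [538.9, -210.9, 241.4]
orientation: [0.065, 3.14, -0.0]
ft_force: [-0.3, 1.0, -2.4]
width: 45.6
grasp_force: 30.0
```

Call:
step_arm([
  [[0,0,-0.02,0,0,0,0],[0,0,-0.02,0,0,0,0],[0,0,-0.02,0,0,0,0],[0,0,0,0,0,0,0],[0,0,0,0,0,0,0]],
])

```text
t: 18.2
ee_pos: [538.8, -210.8, 237.9]
orientation: [-0.065, -3.141, -0.0]
ft_force: [0.9, 0.6, -0.5]
width: 45.9
grasp_force: 30.0
```

Call:
step_arm([
  [[0,0,-0.02,0,0,0,0],[0,0,0,0,0,0,0],[0,0,0,0,0,0,0],[0,0,0,0,0,0,0],[0,0,0,0,0,0,0]],
])

```text
t: 18.82
ee_pos: [538.9, -210.9, 237.2]
orientation: [0.065, 3.141, -0.0]
ft_force: [-0.9, 1.2, 5.7]
width: 45.5
grasp_force: 30.0
```

Fz has risen from about −1.4 to +5.7 N, so the jar has touched down. I'll open gently and go straight up.

Call:
step_arm([
  [[0,0,0,0,0,0,0.6],[0,0,0,0,0,0,0.7],[0,0,0,0,0,0,0.9],[0,0,0,0,0,0,0.9],[0,0,0,0,0,0,0.9]],
])

```text
t: 19.45
ee_pos: [538.9, -210.8, 236.9]
orientation: [-0.065, -3.141, 0.0]
ft_force: [-0.4, 0.0, 0.9]
width: 78.9
grasp_force: 0.0
```

Call:
step_arm([
  [[0,0,0.2,0,0,0,0.9],[0,0,0.4,0,0,0,0.9],[0,0,0.8,0,0,0,0.9],[0,0,0.8,0,0,0,0.9],[0,0,0.8,0,0,0,0.9]],
])

```text
t: 20.08
ee_pos: [538.7, -210.8, 388.9]
orientation: [0.065, 3.14, -0.0]
ft_force: [1.1, -0.5, 0.2]
width: 79.1
grasp_force: 0.0
```

Call:
step_arm([
  [[0,0,0.4,0,0,0,0.9],[0,0,0.2,0,0,0,0.9],[0,0,0,0,0,0,0.9],[0,0,0,0,0,0,0.9],[0,0,0,0,0,0,0.9]],
])

```text
t: 20.7
ee_pos: [538.7, -210.7, 415.8]
orientation: [-0.065, -3.139, -0.001]
ft_force: [0.3, 0.2, 0.8]
width: 79.0
grasp_force: 0.0
```

```bash
python3 - <<'E'
from h import *
d=grab('side','k.png')
E
```

```text
(no output)
```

View pics/k.png

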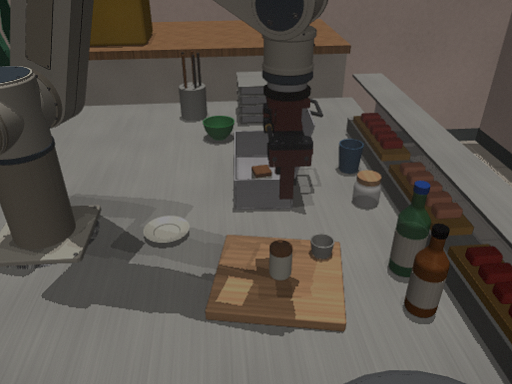

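The jar stands upright on the board at (281, 260) and the gripper is clear above it. The lid is still open, with its handle visible at (315, 105).

```bash
python3 -c "
from h import *
print(ctrl.close_job())"
```

```text
the job is handed in; nothing more can be done
None
```

The lid is open past upright and staying there on its own, the round jar stands upright on the cutting board, and I handed the job in at about 21 s of the 64 s allowed; no verdict was shown.

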